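# Reset the microscope lamp supply with a stylus

### The job

The lamp supply with the red button has tripped. Take the yellow-handled stylus out of its blue stand, push the supply's recessed red reset button all the way down with the stylus's steel tip and hold it there for about half a second, then lower the stylus back into its stand, upright and fully seated, before letting go. Do not press the green button on the other supply.

Things in the scene. Friction and masses are not known exactly. Their poses are not given: they have to be found in the camera images.
- stylus_center (a point): Stylus, about 70 g, upright in the blue stand. Point: middle of its yellow handle, a round bar 18 mm in diameter, 64 mm long. Under the handle a black collar, 34 mm in diameter, 6 mm thick, rests on the stand's top; under that a steel shaft, 8 mm in diameter, 60 mm long, ends in a flat tip 98 mm below this point. z axis: from tip to handle. Seated, the point is 38 mm above the stand's top.
- stand_mouth (a point): Blue block, 70 x 70 x 70 mm, fixed, with an upright round hole 24 mm in diameter right through its middle. Point: centre of the hole's mouth, on the block's top, 70 mm above the bench. The shaft hangs in the hole with 8 mm of play all round; the collar lies on the top.
- reset_button_mouth (a point): Supply with the RED button: white-topped box, 130 x 110 mm, 60 mm high, fixed. A red round cap, 19 mm in diameter, sits in an upright round well 22 mm wide with a red ring round it. Point: centre of the well's mouth, level with the box's top; the cap's top is 10 mm below it when up, 16 mm when fully down. A black knob 10 mm high stands on the top 69 mm away, beside a dark display.
- reset_button (a joint): How far the red cap is pushed down, in m: 0 up, 0.006 fully down against a hard stop. A spring pushes it back: about 1.5 N to start it, 5 N to push it fully down.
- test_button (a joint): The same for the green cap of the other supply, an identical box with a green cap and a green ring; leave it alone.
Mind the look-alikes: they are no part of the job. Of the things like the part that bears stylus_center, leave any that is orange or pink; of the rest the larger one is meant.

How it is judged:
On the way:
1. the red reset button is pushed down by at least 4.5 of its 6 mm by the stylus, for 0.2 s (value of joint reset_button above 0.0045 m and contact force between stylus and reset_button above 1 N), for 0.2 s.
At the end, for the whole second after the job is handed in: The stylus stands at rest in the stand again, its collar on the stand's top (within 4 mm in height), upright within about 6 degrees and within 12 mm of the hole's centre, and both buttons are up (less than 1.5 mm down) (horizontal distance between stylus_center and stand_mouth below 0.012 m and z of stylus_center in the frame of stand_mouth between 0.034 and 0.042 m and angle between stylus_center's own z axis and vertical below 0.1 rad and linear speed of stylus below 0.02 m/s and value of joint each of reset_button, test_button below 0.0015 m); the robot touches nothing.
It fails at once if the green button is pressed by more than 2 mm (value of joint test_button above 0.002 m).
It fails at once if the stylus is let go while more than 22 mm above its seat (height (world z) of stylus_center above 0.13 m and contact force between stylus and the fingers below 0.1 N).
It also fails if it takes over 45 s, if anything falls off the work surface, if the arm or the gripper's body presses on something with over 40 N, if the wrist force passes 120 N, or if a joint passes its speed limit or range.

### The arm

A 7-joint arm with a two-finger parallel gripper is mounted at the origin on the work surface. World frame = base frame: x ahead of the robot, y to its left, z up, the work surface at z = 0. Lengths are in m, angles in rad, forces in N, time in s.
With the tool pointing down it reaches from about 0.4 to 0.85 m from the base axis. Payload 10.4 kg.
Tool frame: the origin (TCP) lies midway between the tips of the shut fingers; the grasp point (between the pads) lies 19 mm behind it; z points along the fingers, x is the direction in which the jaws open and shut, and the axes are right-handed (so a half turn about z gives the same grasp; the last joint's range is limited). The gripper opens to 87 mm and grips with 3 to 60 N. Pads are 19 mm wide; open, the fingers measure 117 mm over their backs; the gripper's body (75 mm by 190 mm) begins 51 mm behind the grasp point.
Start: joints at [1.204, 0.332, -0.065, 1.46, 0.022, 1.35, -0.088], TCP at [0.211, -0.588, 0.223] pointing down, gripper open.
Joint ranges: [-2.6, 2.6], [-0.5, 2.12], [-1.47, 1.34], [0.16, 2.42], [-1.27, 4.41], [0.06, 2.06], [-2.6, 2.6]. Speed limits (rad/s): [2.22, 2.22, 2.79, 2.79, 3.14, 3.14, 3.14].

### API

Orientations are given as a unit quaternion [x, y, z, w].
In Python, from bench import r gives the robot as it stands. The module is installed in compiled form; this text tells all that it offers.
- The arm moves only by the tool play_rows, never from a script. Its argument "commands" is a list of rows, each a list of 7 numbers: the shift along the world's x, y, z in cm, then the turn, a rotation vector about the world's x, y, z in rad, then the finger opening in cm, from 0 to 8.7. A call has 1 to 20 rows; each row shifts and turns the commanded pose from where the row before left it; what a row does not reach is not made up. A row lasts 1/8 s, in which the tool goes at most 62.5 mm and 10.7 degrees, less where a joint would pass 70% of its speed; a pose out of reach is approached as far as the arm can. A call is refused whole if a number of a shift passes 6.25 or a number of a turn 0.188, either way. A call with a gripper value outside its range is refused whole. The fingers move at their own pace and stop on an object; "grip_force" is the grip in N (left out, the last holds). Time passes only in rows, so rows that do not move let the fingers close. It gives the time, the measured TCP pose, the force and the opening at its end, in the units of the state.
- r.read_state(): the state, without advancing time (a new reading comes with each control period).
- r.camera(name): name is "scene" or "top" or "wrist"; returns a dict with "img" (384x512x3 uint8, red, green, blue), "K" (3x3 intrinsics, pixels), "k1" (the pictures are not rectified: a ray, as slopes to the right and down, at radius r is drawn at 1 + k1 r^2 times it, then the intrinsics apply), "camera_from_world" (4x4, takes a point from world to camera coordinates). Camera axes: x right, y down, z forward; pixel columns grow to the right and rows downward; lengths in m; the calibration is good to about 2 mm. A picture is of the moment at which its call begins. There is no depth.
- r.close_job(): hands the job in, once; it reports no verdict.
The state is a dict: "time": time; "joint_positions": joint angles; "joint_vel": joint speeds; "joint_torque": joint torques, N m; "ee_pos": TCP position; "eef_rot": TCP orientation; "ft_force": force on the tool from outside, world axes, zero at the start; "torque": the same for the moment, N m; "width": finger opening in m.
Only numpy, scipy, OpenCV 4.12 (cv2) and the standard library are available. Lean on these libraries where they do the work, as an engineer would, in place of code of your own. Each camera call takes 0.05 s, during which the arm holds its last target. There are 200 camera calls.

## Working session

There is one attempt and no reset: what is moved stays moved. The work goes in short steps, Python scripts to look and compute and a tool call to move; the robot and the scene stay as the last step left them, time stands still between calls to the robot, and variables do not carry over. Pictures are saved under pics/ and viewed, about 8 in all and at most 12, crops included, and the job is handed in when it is done.

Besides the shell and the picture viewer there is one more tool, called by a JSON object that holds its "api" and its "payload", one argument or row to a line. play_rows: Moves the arm, as the interface text tells. Its arguments: {"type":"object","properties":{"commands":{"type":"array","items":{"type":"array","items":{"type":"number"}}},"grip_force":{"type":"number"}},"required":["commands"]}

```bash
mkdir -p pics
cat > h.py <<'E'
import numpy as np, cv2
from bench import r
def ray(c,uv):
    K=c["K"];d=np.array([(uv[0]-K[0][2])/K[0][0],(uv[1]-K[1][2])/K[1][1]])
    s=d.copy()
    for _ in range(20): s=d/(1+c["k1"]*(s@s))
    T=np.array(c["camera_from_world"]);R=T[:3,:3]
    return -R.T@T[:3,3], R.T@np.array([s[0],s[1],1])
def onplane(c,uv,z):
    o,d=ray(c,uv); return o+d*(z-o[2])/d[2]
def proj(c,p):
    T=np.array(c["camera_from_world"]);q=T[:3,:3]@np.array(p)+T[:3,3];s=q[:2]/q[2];s=s*(1+c["k1"]*(s@s))
    return np.array([s[0]*c["K"][0][0]+c["K"][0][2],s[1]*c["K"][1][1]+c["K"][1][2]])
E
python3 - <<'E'
from h import *
import pickle
cs={n:r.camera(n) for n in("scene","top","wrist")}
pickle.dump(cs,open("c0.pkl","wb"))
for n in("scene","top"): cv2.imwrite(f"pics/{n}0.png",cv2.resize(cs[n]["img"][:,:,::-1],(800,600)))
print(r.read_state())
E
```

```text
{'time': 0.15, 'joint_positions': array([ 1.20443377,  0.33271868, -0.06471938,  1.46071686,  0.0215684 ,
        1.34988624, -0.08849319]), 'joint_vel': array([-0.00020655, -0.00106589,  0.00168382, -0.00301723,  0.00075737,
       -0.00115917, -0.00100425]), 'joint_torque': array([ 5.95757465e-04, -6.23632622e+01,  2.47053104e-02, -3.90140462e+01,
       -6.11383282e-02,  3.72480706e-02,  7.98177166e-05]), 'ee_pos': array([ 0.21057374, -0.58816516,  0.22195681]), 'eef_rot': array([ 8.17638050e-01, -5.75732361e-01, -4.25149656e-04, -2.95825121e-04]), 'ft_force': array([-0.32062526,  0.08506841,  0.19498146]), 'torque': array([-0.02196431, -0.05552023,  0.02150802]), 'width': 0.08692659990463647}
```

View pics/scene0.png

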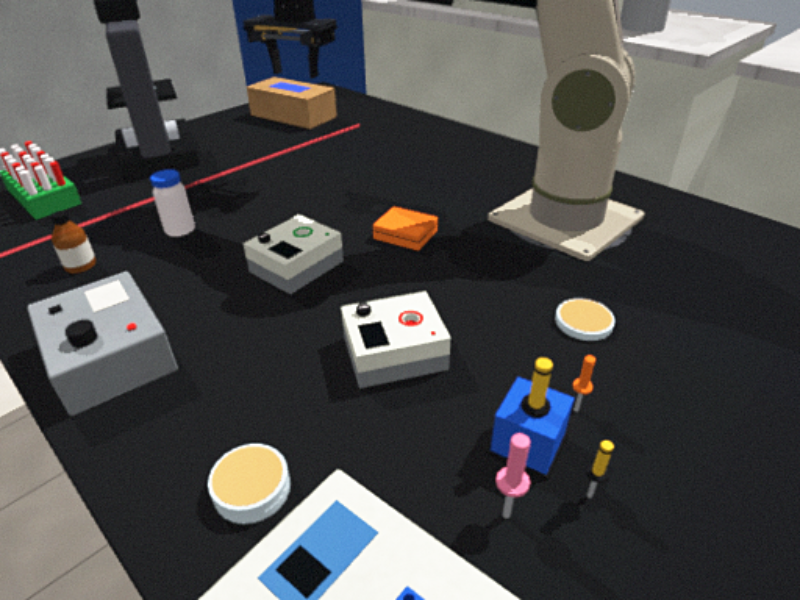

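View pics/top0.png

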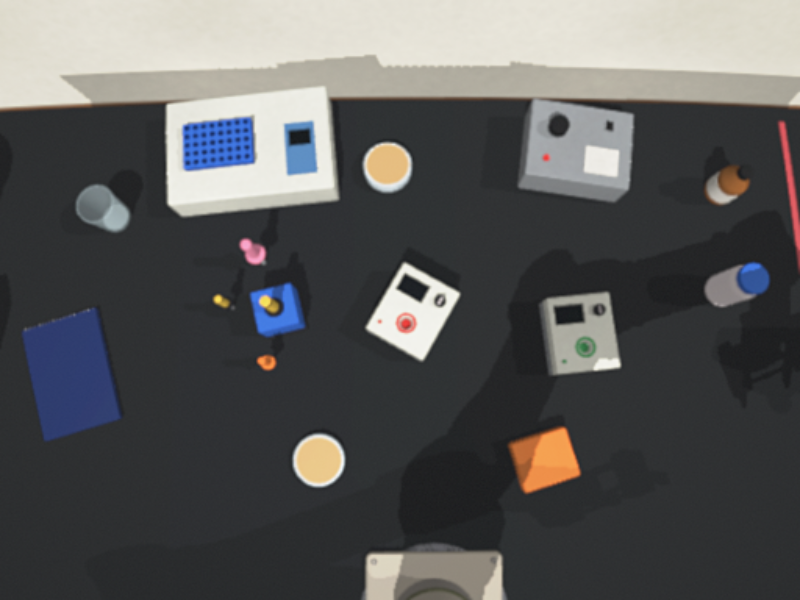

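Scene view (800x600): there are four styli. Yellow stands in the blue stand at (540,385), orange at (587,370), pink at (515,465) and a small yellow one at (603,460). The larger yellow one, in the stand, is the one meant. In the top view it is at (268,303), the red button at (405,323) and the green button at (585,347).

Run:
```python
from h import *
import pickle
cs=pickle.load(open("c0.pkl","rb"))
f=.64
for n,boxes in {"top":dict(sty=(250,285,290,322),stand=(235,270,315,345),red=(388,305,424,342)),"scene":dict(sty=(525,350,556,412),stand=(485,370,580,475),red=(390,303,432,332))}.items():
    c=cs[n];hsv=cv2.cvtColor(c["img"],cv2.COLOR_RGB2HSV);h,s,v=cv2.split(hsv)
    for k,b in boxes.items():
        x0,y0,x1,y1=[int(t*f) for t in b]
        m={"sty":(h>15)&(h<35)&(s>120)&(v>60),"stand":(h>100)&(h<130)&(s>120)&(v>50),"red":((h<10)|(h>170))&(s>70)}[k]
        mm=np.zeros_like(m);mm[y0:y1,x0:x1]=m[y0:y1,x0:x1]
        ys,xs=np.nonzero(mm)
        e=(cv2.fitEllipse(cv2.convexHull(np.c_[xs,ys].astype(np.int32))))
        print(n,k,len(xs),xs.min(),xs.max(),ys.min(),ys.max(),xs.mean().round(1),ys.mean().round(1),"ell",np.round(e[0],1),np.round(e[1],1))
        if k=="red": print(" mouth",onplane(c,e[0],.06))
        if k=="sty": print(" centroid at .108",onplane(c,(xs.mean(),ys.mean()),.108))
A=cs["scene"]["img"][215:345,300:410];B=cs["top"]["img"][165:245,125:285]
A=cv2.resize(A,None,fx=3.5,fy=3.5,interpolation=2);B=cv2.resize(B,None,fx=2.5,fy=2.5,interpolation=2)
o=np.zeros((460,800,3),np.uint8);o[:A.shape[0],:A.shape[1]]=A;o[:B.shape[0],395:395+B.shape[1]]=B
cv2.imwrite("pics/crop1.png",o[:,:,::-1])
```

```text
top sty 85 167 178 190 200 172.4 194.5 ell [172.3 194.6] [ 8.7 12.4]
 centroid at .108 [0.53280261 0.26882287 0.108     ]
top stand 807 160 195 180 215 177.8 198.6 ell [177.2 197.9] [34.1 44.4]
top red 121 253 266 200 212 259.5 206.6 ell [259.5 206.3] [12.8 13.1]
 mouth [0.50788666 0.04581052 0.06      ]
scene sty 346 338 353 228 261 345.4 244.2 ell [345.4 244.3] [13.9 37.1]
 centroid at .108 [0.53025692 0.27004169 0.108     ]
scene stand 1748 313 367 241 303 340.1 271.5 ell [339.7 272.1] [48.5 73.2]
scene red 90 255 270 199 208 262.5 203.7 ell [262.4 203.2] [10.4 15.8]
 mouth [0.50624625 0.04688868 0.06      ]
```

View pics/crop1.png

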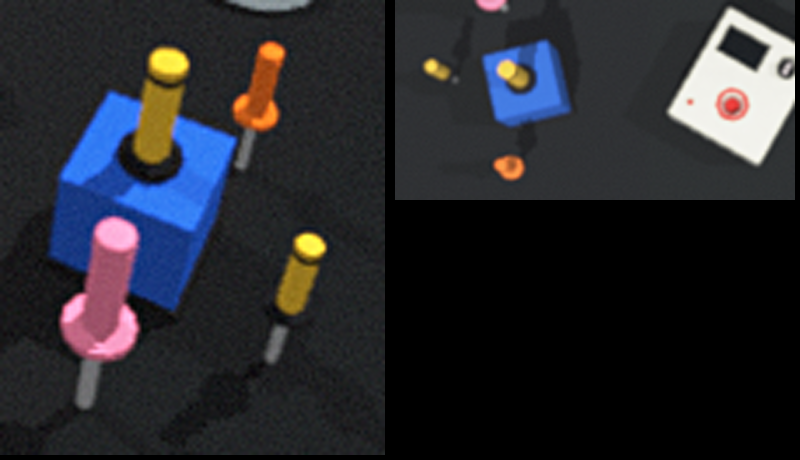

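The crop confirms it. The big yellow-handled stylus with a black collar sits in the blue block, the small yellow one stands loose to its right, and orange and pink are excluded. Next I'll measure the stand centre and the neighbours.

Run:
```python
from h import *
import pickle
from scipy.optimize import least_squares
cs=pickle.load(open("c0.pkl","rb"));t,s=cs["top"],cs["scene"]
print({n:c["img"].shape for n,c in cs.items()}, [ (-np.array(c["camera_from_world"])[:3,:3].T@np.array(c["camera_from_world"])[:3,3]).round(2) for c in (t,s)])
def tri(a,b):
    o1,d1=ray(t,a);o2,d2=ray(s,b);A=np.c_[d1,-d2];x=np.linalg.lstsq(A,o2-o1,rcond=None)[0]
    p,q=o1+d1*x[0],o2+d2*x[1];return ((p+q)/2).round(3),np.linalg.norm(p-q).round(4)
g=lambda x,y:(x*.64,y*.64)
A=lambda x,y:(300+x/3.5,215+y/3.5)
B=lambda x,y:(125+(x-395)/2.5,165+y/2.5)
print("small",tri(B(431,67),A(310,246)),"pink",tri(g(246,244),A(116,235)),"orange",tri(B(506,165),A(270,53)),"big",tri(B(507,69),A(168,66)))
# stand top corners in both crops, on z=.07
tc=[onplane(t,B(*p),.07)[:2] for p in [(484,57),(550,41),(570,110),(500,124)]]
sc=[onplane(s,A(*p),.07)[:2] for p in [(112,92),(237,140),(201,227),(64,180)]]
print("top corners(first3 top face)",np.round(tc,3),"\nscene",np.round(sc,3),np.mean(sc,0))
# collar centre scene crop ellipse ~ (150,157) z=.076
print("collar",onplane(s,A(150,158),.076),onplane(t,B(520,77),.076))
```

```text
{'scene': (384, 512, 3), 'top': (384, 512, 3), 'wrist': (384, 512, 3)} [array([0.38, 0.05, 1.06]), array([0.94, 0.47, 0.55])]
small (array([0.543, 0.362, 0.089]), np.float64(0.0024)) pink (array([0.628, 0.308, 0.128]), np.float64(0.0034)) orange (array([0.44 , 0.281, 0.087]), np.float64(0.0061)) big (array([0.533, 0.271, 0.135]), np.float64(0.0028))
top corners(first3 top face) [[0.557 0.31 ]
 [0.574 0.239]
 [0.5   0.216]
 [0.485 0.29 ]] 
scene [[0.506 0.231]
 [0.49  0.298]
 [0.552 0.315]
 [0.574 0.249]] [0.53069445 0.27318784]
collar [0.53699727 0.27458533 0.076     ] [0.53452055 0.2691388  0.076     ]
```

Every neighbour top is at or below 0.128 m, so the gripper body clears them. I'll swing over to above the stylus.

{"api": "play_rows", "payload": {
  "commands": [
    [3.5,3.9,1,0,0,0.09,5],
    [3.5,3.9,1,0,0,0.09,5],
    [3.5,3.9,1,0,0,0.09,5],
    [3.5,3.9,1,0,0,0.09,5],
    [3.5,3.9,1,0,0,0.09,5],
    [3.5,3.9,1,0,0,0.09,5],
    [3.5,3.9,1,0,0,0.09,5],
    [3.5,3.9,1,0,0,0.09,5],
    [3.5,3.9,0,0,0,0.09,5],
    [3.5,3.9,0,0,0,0.09,5],
    [-0.3,5.2,0,0,0,0.09,5],
    [-0.3,5.2,0,0,0,0.09,5],
    [-0.3,5.2,0,0,0,0.09,5],
    [-0.3,5.2,0,0,0,0.09,5],
    [-0.3,5.2,0,0,0,0.09,5],
    [-0.3,5.2,0,0,0,0.09,5],
    [-0.3,5.2,0,0,0,0.09,5],
    [-0.3,5.2,0,0,0,0.09,5],
    [-0.3,5.2,0,0,0,0.08,5],
    [0,0,0,0,0,0,5]
  ],
  "grip_force": 30
}}

```text
time: 2.65
ee_pos: [0.5315, 0.2743, 0.3021]
eef_rot: [0.971, 0.238, -0.001, -0.001]
ft_force: [-0.6, -0.7, -0.7]
width: 0.0499
```

Run:
```python
from h import *
st=r.read_state();print(st["time"],st["ee_pos"],st["eef_rot"],st["joint_positions"],st["ft_force"])
c=r.camera("wrist");im=c["img"][:,:,::-1].copy()
for p in [(.5315,.2695,.14),(.5315,.2695,.07),(.507,.0463,.06)]: print(proj(c,p)); cv2.circle(im,tuple(proj(c,p).astype(int)),3,(0,255,0),1)
print(np.array(c["camera_from_world"]).round(3))
import pickle;pickle.dump(c,open("w1.pkl","wb"))
cv2.imwrite("pics/w1.png",cv2.resize(im,(800,600)))
```

```text
2.65 [0.5315002  0.2743215  0.30211006] [ 9.71185678e-01  2.38320235e-01 -5.99136007e-04 -1.21913400e-03] [ 0.09126774  0.35248117 -0.84301543  1.37132415  0.25819531  1.53156919
 -0.2492057 ] [-0.55059778 -0.74157481 -0.73764276]
[252.6346156 171.5581157]
[253.08554724 158.18256435]
[169.26809395 280.56726394]
[[ 0.887  0.463 -0.001 -0.598]
 [ 0.444 -0.851  0.28  -0.059]
 [ 0.129 -0.248 -0.96   0.468]
 [ 0.     0.     0.     1.   ]]
```

View pics/w1.png

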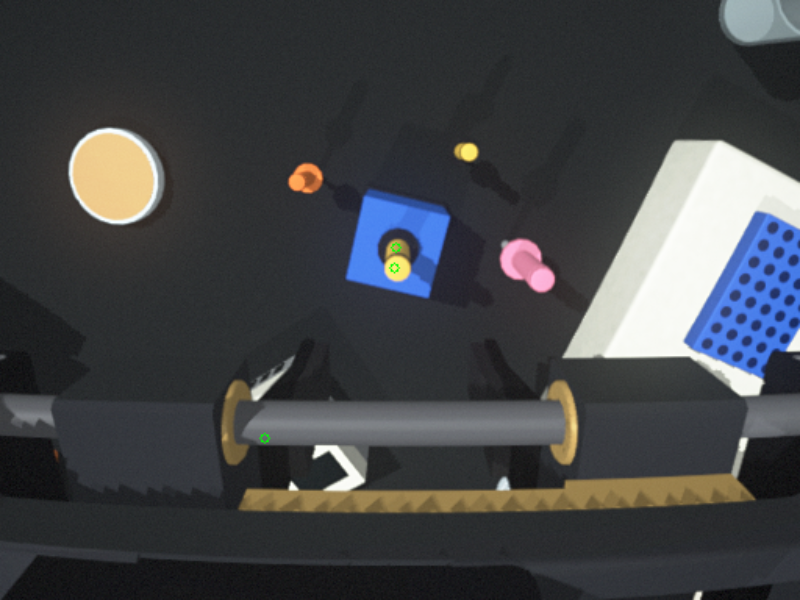

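Wrist view: the handle top is at (397,268), against a prediction of (395,268). The yellow stylus is in the blue block, which spans about (347..449, 191..297). I'll refine the handle and stand-top positions from this view.

Run:
```python
from h import *
import pickle
c=pickle.load(open("w1.pkl","rb"));h,s,v=cv2.split(cv2.cvtColor(c["img"],cv2.COLOR_RGB2HSV))
m=((h>15)&(h<38)&(s>90)&(v>170)).astype(np.uint8);m[:,:240]=0;m[:,270:]=0;m[:150]=0;m[190:]=0
(x,y),rad=cv2.minEnclosingCircle(cv2.findNonZero(m));print(x,y,rad,onplane(c,(x,y),.14))
b=((h>100)&(h<130)&(s>130)&(v>60)).astype(np.uint8);b[:,300:]=0;b[:115]=0;b[200:]=0
hull=cv2.convexHull(cv2.findNonZero(b));q=cv2.approxPolyDP(hull,4,True)[:,0]
print([(p.tolist(),onplane(c,p,.07)[:2].round(4).tolist()) for p in q])
cv2.imwrite("pics/w1c.png",cv2.resize(c["img"][110:200,210:300,::-1],(720,720)[:2] if 0 else (600,600),interpolation=2))
```

```text
254.0 166.0 12.369417190551758 [0.52999879 0.27550585 0.14      ]
[([288, 138], [0.5583, 0.3125]), ([274, 190], [0.5752, 0.2446]), ([221, 178], [0.5067, 0.2272]), ([236, 121], [0.4913, 0.3012]), ([281, 131], [0.5463, 0.3161])]
```

View pics/w1c.png

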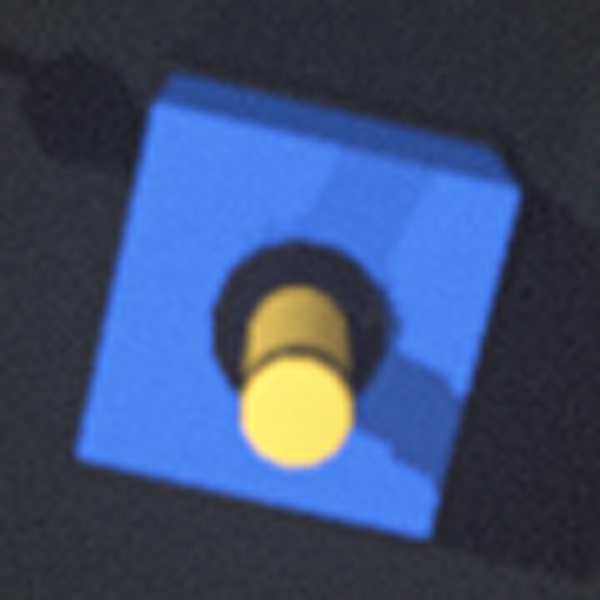

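Run:
```python
from h import *
import pickle
c=pickle.load(open("w1.pkl","rb"))
P=lambda x,y:(210+x/6.667-.43,110+y/6.667-.43)
print("top",onplane(c,P(298,412),.14),"collar",onplane(c,P(301,325),.076))
q=np.array([onplane(c,P(*p),.07)[:2] for p in [(155,103),(521,187),(435,538),(77,460)]])
print(q.round(4),q.mean(0))
```

```text
top [0.53293301 0.27048277 0.14      ] collar [0.53285477 0.27140448 0.076     ]
[[0.49   0.295 ]
 [0.5577 0.3127]
 [0.5763 0.2448]
 [0.5072 0.2266]] [0.53282666 0.26977931]
```

{"api": "play_rows", "payload": {
  "commands": [
    [0.13,-0.4,-4,0,0,0,5],
    [0,0,-4,0,0,0,5],
    [0,0,-4,0,0,0,5],
    [0,0,-3,0,0,0,5],
    [0,0,-3,0,0,0,5],
    [0,0,-2,0,0,0,5],
    [0,0,-0.6,0,0,0,5],
    [0,0,0,0,0,0,5],
    [0,0,0,0,0,0,0],
    [0,0,0,0,0,0,0],
    [0,0,0,0,0,0,0],
    [0,0,0,0,0,0,0],
    [0,0,0,0,0,0,0]
  ],
  "grip_force": 30
}}

```text
time: 4.32
ee_pos: [0.535, 0.2656, 0.0967]
eef_rot: [0.972, 0.234, 0.0, -0.0]
ft_force: [-0.5, -0.7, 1.2]
width: 0.0174
```

The pose settled 5 mm off across the pads, because the hover reading was taken before the arm had stopped. I'll regrip centred.

{"api": "play_rows", "payload": {
  "commands": [
    [0,0,0,0,0,0,4],
    [0,0,0,0,0,0,4],
    [-0.22,0.5,0,0,0,0,4],
    [0,0,0,0,0,0,4],
    [0,0,0,0,0,0,4],
    [0,0,0,0,0,0,0],
    [0,0,0,0,0,0,0],
    [0,0,0,0,0,0,0],
    [0,0,0,0,0,0,0]
  ],
  "grip_force": 30
}}

```text
time: 5.45
ee_pos: [0.5328, 0.2705, 0.0965]
eef_rot: [0.972, 0.234, 0.0, 0.0]
ft_force: [-0.1, -1.3, -0.2]
width: 0.0169
```

{"api": "play_rows", "payload": {
  "commands": [
    [0,0,0.5,0,0,0,0],
    [0,0,1,0,0,0,0],
    [0,0,2,0,0,0,0],
    [0,0,2.5,0,0,0,0],
    [0,0,2.5,0,0,0,0],
    [0,0,1.5,0,0,0,0],
    [0,0,0,0,0,0,0],
    [0,0,0,0,0,0,0],
    [0,0,0,0,0,0,0]
  ]
}}

```text
time: 6.58
ee_pos: [0.5324, 0.2703, 0.1956]
eef_rot: [0.972, 0.234, -0.001, 0.0]
ft_force: [0.2, 0.1, -0.3]
width: 0.0166
```

```bash
cat > look.py <<'E'
# stylus pose from handle pixels in scene+top, wrist marker
from h import *
import sys
tag=sys.argv[1]
st=r.read_state();print(st["time"],st["ee_pos"].round(4),st["eef_rot"].round(4),st["ft_force"].round(2),st["width"])
o=[]
for n,b in (("scene",None),("wrist",None)):
    c=r.camera(n);im=c["img"][:,:,::-1].copy()
    e=st["ee_pos"]; u=proj(c,e)
    x=int(np.clip(u[0]-50,0,412));y=int(np.clip(u[1]-50,0,284))
    o.append(cv2.resize(im[y:y+100,x:x+100],(400,400),interpolation=2));print(n,"crop origin",x,y,"x4; tcp at",(u-[x,y])*4)
    import pickle;pickle.dump(c,open(f"{tag}_{n}.pkl","wb"))
cv2.imwrite(f"pics/{tag}.png",np.hstack(o))
E
python3 look.py lift
```

```text
6.575 [0.5324 0.2703 0.1956] [ 9.722e-01  2.343e-01 -7.000e-04  1.000e-04] [ 0.15  0.14 -0.3 ] 0.016647183986054418
scene crop origin 302 156 x4; tcp at [202.35733072 200.10214016]
wrist crop origin 204 183 x4; tcp at [200.58404468 203.98519354]
```

View pics/lift.png

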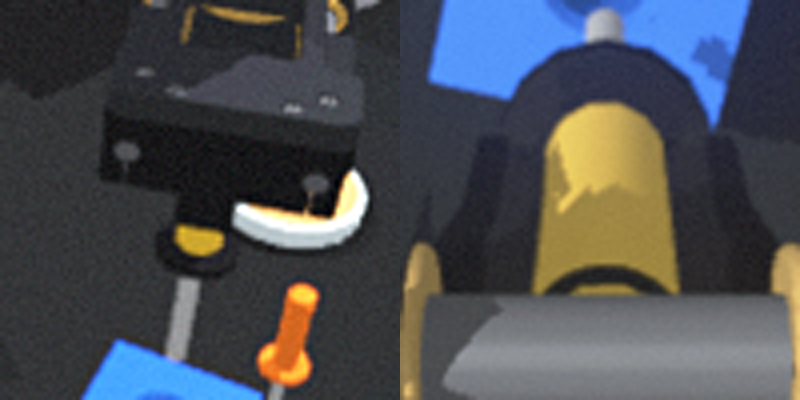

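The lift worked. In the scene crop the shaft hangs from the collar at (197,250) to a tip near (175,360), and in the wrist crop the tip is near (604,10). I'll check the tilt and tip position.

Run:
```python
from h import *
import pickle
s=pickle.load(open("lift_scene.pkl","rb"));w=pickle.load(open("lift_wrist.pkl","rb"))
for z in(.109,.139,.166): 
    p=(.5327,.2705,z);print(z,"scene",((proj(s,p)-[302,156]+.5)*4).round(1),"wrist",((proj(w,p)-[204,183]+.5)*4+[400,0]).round(1))
# shaft grey pixels centre per row
g=s["img"].astype(int)
for row in range(225,249,3):
    l=g[row,335:360].mean(1);i=np.nonzero(l>75)[0];print(row,(np.round(l)).astype(int)[5:20])
g=w["img"].astype(int)
for row in range(176,194,2): print(row,np.round(g[row,240:268]).astype(int)[:,0], end="\n")
```

```text
0.109 scene [173.6 356.7] wrist [606.   23.5]
0.139 scene [183.7 306.5] wrist [605.7  71.9]
0.166 scene [193.3 258.6] wrist [605.4 126.9]
225 [45 53 54 52 56 56 76 93 93 83 70 58 37 27 36]
228 [ 55  50  60  50  52  57 114 154 157 157 155 114  51  51  53]
231 [ 54  55  54  52  49  87 135 152 156 153 137  91  59  52  52]
234 [ 57  54  54  50  73 128 157 154 159 149 109  50  55  50  57]
237 [ 54  52  53  56  93 142 154 151 155 129  66  46  52  53  58]
240 [ 56  51  54  74 123 157 157 157 144  97  56  48  52  54  56]
243 [ 71  50  46  96 145 155 157 153 114  55  48  50  57  49  55]
246 [166 169 164 169 172 175 161 118  74  50  49  55  53  46  51]
176 [59 55 49 45 45 49 46 45 44 43 43 47 41 43 46 43 43 43 46 45 44 45 52 57
 61 63 64 71]
178 [56 61 52 46 46 44 42 43 43 46 47 42 44 44 46 44 45 46 42 48 50 58 62 63
 62 63 67 74]
180 [56 59 52 50 46 42 44 45 44 45 42 46 44 44 45 46 49 54 59 60 57 60 64 62
 60 64 72 82]
182 [64 57 55 54 48 43 43 42 45 46 45 48 46 45 51 55 58 55 64 64 61 63 63 63
 67 74 81 86]
184 [76 66 59 58 62 52 48 46 46 47 44 48 50 54 68 71 71 64 61 57 60 62 65 67
 78 84 83 85]
186 [ 84  82  75  69  61  62  67  59  54  48  59 109 152 168 175 163 148 129
 102  76  69  71  76  83  83  81  84  82]
188 [ 87  82  83  84  73  70  64  65  66  69 127 181 186 179 173 163 153 140
 127 113  88  77  79  82  81  84  77  79]
190 [ 84  83  86  84  82  86  81  78  71  84 140 191 188 179 174 163 154 142
 130 114  91  86  80  82  81  85  83  85]
192 [ 84  84  86  84  84  82  82  82  82  98 147 181 165 146 137 121 121 115
 117 118  96  87  83  86  85  83  84  82]
```

The tip is on the expected line to within about 1.5 mm, and the stylus is upright. Next I'll move over the red button.

{"api": "play_rows", "payload": {
  "commands": [
    [-0.2,-1.4,0,0,0,0,0],
    [-0.4,-3.5,0,0,0,0,0],
    [-0.4,-4,0,0,0,0,0],
    [-0.5,-4,0,0,0,0,0],
    [-0.5,-4,0,0,0,0,0],
    [-0.4,-3.5,0,0,0,0,0],
    [-0.2,-2,0,0,0,0,0],
    [0,0,0,0,0,0,0],
    [0,0,0,0,0,0,0],
    [0,0,-2.5,0,0,0,0],
    [0,0,-1,0,0,0,0],
    [0,0,0,0,0,0,0],
    [0,0,0,0,0,0,0]
  ]
}}

```text
time: 8.3
ee_pos: [0.5072, 0.047, 0.1623]
eef_rot: [0.972, 0.235, 0.0, -0.0]
ft_force: [0.4, -0.2, -1.3]
width: 0.0176
```

```bash
python3 look.py btn
python3 - <<'E'
from h import *
import pickle
e=r.read_state()["ee_pos"]
for n,o in(("scene",0),("wrist",400)):
    c=pickle.load(open(f"btn_{n}.pkl","rb"));u=proj(c,e);k=np.array([int(np.clip(u[0]-50,0,412)),int(np.clip(u[1]-50,0,284))])
    for nm,p in(("tip",(e[0],e[1],e[2]-.0865)),("mouth",(.507,.0463,.06))): print(n,nm,((proj(c,p)-k+.5)*4+[o,0]).round(1))
E
```

```text
8.3 [0.5072 0.047  0.1623] [ 9.721e-01  2.346e-01  5.000e-04 -0.000e+00] [ 0.37 -0.15 -1.3 ] 0.01761345413666313
scene crop origin 212 114 x4; tcp at [200.02408091 201.91909207]
wrist crop origin 204 183 x4; tcp at [200.95596557 203.14533486]
scene tip [206.3 337.3]
scene mouth [206.1 359.1]
wrist tip [603.2  20.2]
wrist mouth [6.016e+02 1.000e-01]
```

View pics/btn.png

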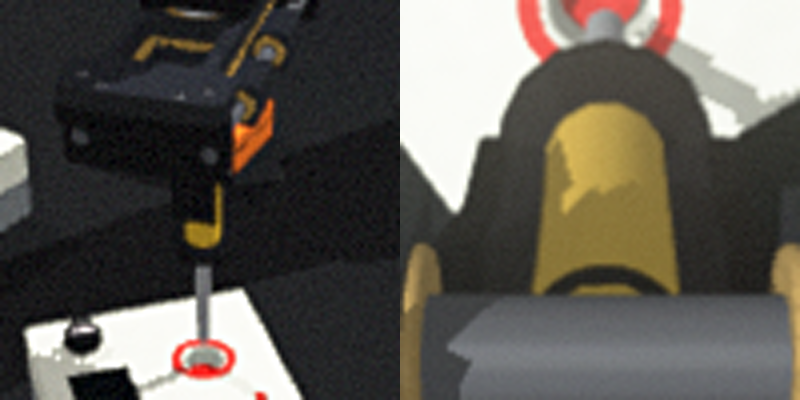

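The wrist crop shows the red ring centred near x=601 with the tip (603,20) over it. In the scene crop the ring is at (204,358), right under the shaft. I'll press in stages.

{"api": "play_rows", "payload": {
  "commands": [
    [0,0,-1.2,0,0,0,0],
    [0,0,-1,0,0,0,0],
    [0,0,-0.3,0,0,0,0],
    [0,0,-0.2,0,0,0,0],
    [0,0,-0.2,0,0,0,0],
    [0,0,0,0,0,0,0],
    [0,0,0,0,0,0,0]
  ]
}}

```text
time: 9.28
ee_pos: [0.5068, 0.0466, 0.1327]
eef_rot: [0.972, 0.234, 0.0, 0.0]
ft_force: [-1.6, 0.1, 2.3]
width: 0.0169
```

{"api": "play_rows", "payload": {
  "commands": [
    [0,0,-0.15,0,0,0,0],
    [0,0,-0.1,0,0,0,0],
    [0,0,0,0,0,0,0],
    [0,0,0,0,0,0,0]
  ]
}}

```text
time: 9.78
ee_pos: [0.507, 0.0465, 0.1303]
eef_rot: [0.972, 0.234, 0.0, 0.0]
ft_force: [-3.2, -0.3, 4.8]
width: 0.0172
```

{"api": "play_rows", "payload": {
  "commands": [
    [0,0,-0.15,0,0,0,0],
    [0,0,0,0,0,0,0],
    [0,0,0,0,0,0,0],
    [0,0,0,0,0,0,0],
    [0,0,0,0,0,0,0]
  ]
}}

```text
time: 10.4
ee_pos: [0.5075, 0.0466, 0.13]
eef_rot: [0.972, 0.234, 0.001, 0.0]
ft_force: [-5.7, -1.8, 16.5]
width: 0.0175
```

The force jumped to 16.5 N, so the button is on its hard stop, and it has been held for over 0.5 s. I'll lift and return to above the stand.

{"api": "play_rows", "payload": {
  "commands": [
    [0,0,0.5,0,0,0,0],
    [0,0,1,0,0,0,0],
    [0,0,2.3,0,0,0,0],
    [0,0,2,0,0,0,0],
    [0,0,1,0,0,0,0],
    [0.2,1.4,0,0,0,0,0],
    [0.4,3.5,0,0,0,0,0],
    [0.4,4,0,0,0,0,0],
    [0.5,4,0,0,0,0,0],
    [0.5,4,0,0,0,0,0],
    [0.4,3.5,0,0,0,0,0],
    [0.2,2,0,0,0,0,0],
    [0,0,0,0,0,0,0],
    [0,0,0,0,0,0,0],
    [0,0,0,0,0,0,0]
  ]
}}

```text
time: 12.28
ee_pos: [0.533, 0.2694, 0.1964]
eef_rot: [0.972, 0.234, -0.0, 0.0]
ft_force: [0.9, -0.1, -0.9]
width: 0.0172
```

```bash
python3 look.py back
python3 - <<'E'
from h import *
import pickle
e=r.read_state()["ee_pos"]
for n,o in(("scene",0),("wrist",400)):
    c=pickle.load(open(f"back_{n}.pkl","rb"));u=proj(c,e);k=np.array([int(np.clip(u[0]-50,0,412)),int(np.clip(u[1]-50,0,284))])
    for nm,p in(("tip",(e[0],e[1],e[2]-.0865)),("collar",(e[0],e[1],e[2]-.0265)),("mouth",(.5328,.2700,.07))): print(n,nm,((proj(c,p)-k+.5)*4+[o,0]).round(1))
E
```

```text
12.275 [0.533  0.2694 0.1964] [ 9.723e-01  2.336e-01 -1.000e-04  3.000e-04] [ 0.86 -0.13 -0.93] 0.0171752430984936
scene crop origin 302 155 x4; tcp at [200.02420736 202.40270896]
wrist crop origin 204 183 x4; tcp at [200.41699649 203.91698766]
scene tip [171.8 358.4]
scene collar [192.5 254.5]
scene mouth [160.2 421.1]
wrist tip [604.4  23.4]
wrist collar [603.8 134.3]
wrist mouth [604.4 -28.8]
```

View pics/back.png

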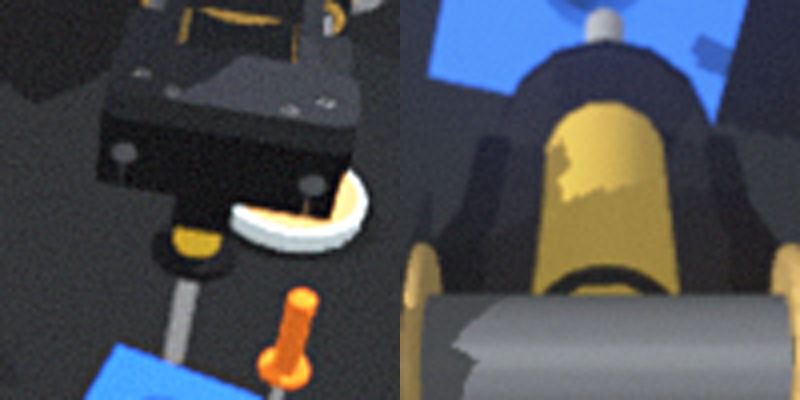

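It looks the same as before the press: upright, with no visible slip, and the tip over the hole. Now I'll lower it into the stand.

{"api": "play_rows", "payload": {
  "commands": [
    [0,0.07,-1.5,0,0,0,0],
    [0,0,-1.5,0,0,0,0],
    [0,0,-1.5,0,0,0,0],
    [0,0,-1.5,0,0,0,0],
    [0,0,-1.5,0,0,0,0],
    [0,0,-1.2,0,0,0,0],
    [0,0,-0.6,0,0,0,0],
    [0,0,-0.3,0,0,0,0],
    [0,0,0,0,0,0,0],
    [0,0,0,0,0,0,0]
  ]
}}

```text
time: 13.62
ee_pos: [0.533, 0.2714, 0.101]
eef_rot: [0.972, 0.234, 0.0, -0.0]
ft_force: [-0.2, 0.8, 0.1]
width: 0.0172
```

{"api": "play_rows", "payload": {
  "commands": [
    [0,0,-0.2,0,0,0,0],
    [0,0,-0.2,0,0,0,0],
    [0,0,-0.1,0,0,0,0],
    [0,0,0,0,0,0,0],
    [0,0,0,0,0,0,0]
  ]
}}

```text
time: 14.25
ee_pos: [0.5329, 0.2713, 0.0964]
eef_rot: [0.972, 0.234, 0.0, 0.0]
ft_force: [-3.2, -1.7, 8.0]
width: 0.0171
```

It's seated, with 8 N of contact at the original grasp height. I'll release and retreat straight up.

{"api": "play_rows", "payload": {
  "commands": [
    [0,0,0,0,0,0,2.5],
    [0,0,0,0,0,0,4],
    [0,0,0,0,0,0,5],
    [0,0,0,0,0,0,5],
    [0,0,1,0,0,0,5],
    [0,0,2,0,0,0,5],
    [0,0,4,0,0,0,5],
    [0,0,4,0,0,0,5],
    [0,0,4,0,0,0,5],
    [0,0,4,0,0,0,5],
    [0,0,0,0,0,0,5],
    [0,0,0,0,0,0,5],
    [0,0,0,0,0,0,5]
  ]
}}

```text
time: 15.88
ee_pos: [0.5324, 0.271, 0.2848]
eef_rot: [0.972, 0.234, -0.001, 0.0]
ft_force: [-0.6, -0.1, -0.6]
width: 0.0498
```

Run:
```python
from h import *
s=r.camera("scene");w=r.camera("wrist")
for n,c in(("s",s),("w",w)):
    for p in((.533,.271,.14),(.533,.271,.076)): print(n,p,proj(c,p).round(1))
u=proj(w,(.533,.271,.1)).astype(int);print(u)
a=s["img"][215:315,300:400];x,y=u-50;b=w["img"][y:y+100,x:x+100]
print(x,y,r.read_state()["ee_pos"])
cv2.imwrite("pics/end.png",np.hstack([cv2.resize(i[:,:,::-1],(400,400),interpolation=2) for i in(a,b)]))
```

```text
s (0.533, 0.271, 0.14) [347.7 231.9]
s (0.533, 0.271, 0.076) [342.4 257.9]
w (0.533, 0.271, 0.14) [255.3 171.4]
w (0.533, 0.271, 0.076) [255.4 158.3]
[255 162]
205 112 [0.53251618 0.2710065  0.28481012]
```

View pics/end.png

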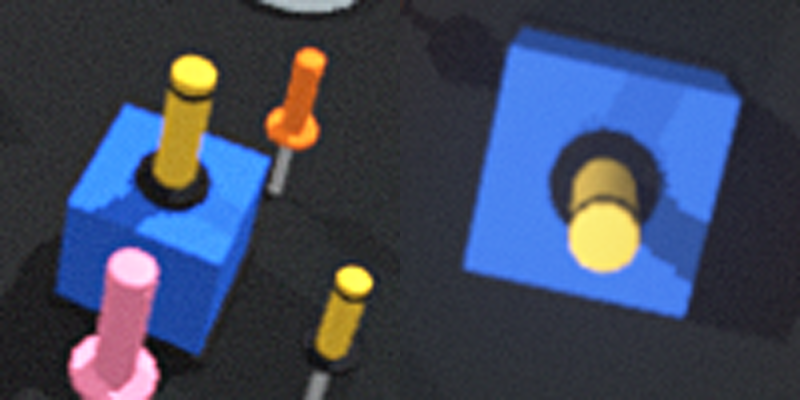

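The stylus stands upright with its collar on the block. Its top is at (193,73) in the scene crop and (604,238) in the wrist crop, within about 2 px of the prediction. I'll hand the job in.

```bash
python3 -c "
from bench import r
print(r.close_job())"
```

```text
the job is handed in; nothing more can be done
None
```

The red reset button was pushed to its stop with the yellow stylus, and the stylus is back in the blue stand. I handed the job in at about 16 s of the 45 s allowed; no verdict was reported.

- **Grasp:** The first grip was about 5 mm off across the pads. I opened, shifted and regripped before lifting.
- **Press:** The wrist force rose from about 5 N, the full spring force, to 16.5 N at the bottom, which shows the cap on its hard stop. It stayed there for about half a second. The button joint itself cannot be read, so this rests on force and tip height.
- **Return:** I lowered the stylus until it met the stand with 8 N at the original grasp height, then released it and backed straight up.
- **Last checks:** The scene and wrist views show it upright, collar on the block, within about 2 px of the predicted position. The gripper is about 15 cm above it and touching nothing. The green button was never approached. I took no picture of the two buttons after the press, so I did not see that the red cap came back up.

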